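# Push the stop post round the L slot and seat the tube

## Robot

A 6-joint arm with a two-finger parallel gripper is mounted at the origin on a cart in front of the work surface, level with it; the furniture and walls round the work are solid. World frame = base frame: x ahead of the robot, y to its left, z up, the work surface at z = 0. Lengths are in m, angles in rad, forces in N, time in s.
With the tool pointing down it reaches from about 0.275 to 1 m from the base axis. Payload 8.4 kg.
Tool frame: the origin (TCP) lies midway between the tips of the shut fingers; the grasp point (between the pads) lies 19 mm behind it (pinch_z is the z of the grasp point in the tool frame, in m); z points along the fingers, y is the line along which they close (so a half turn about z gives the same grasp; the last joint's range is limited). The gripper opens to 85 mm and grips with 20 to 120 N. Pads are 22 mm wide; open, the fingers measure 114 mm over their backs; the gripper's body (76 mm by 85 mm) begins 54 mm behind the grasp point. The pads swing forward as they close: fully open they stand 13 mm farther back than shut.
Start: joints at [1.156, 0.353, 1.633, -0, 1.155, -0.002], TCP at [0.251, 0.573, 0.207] pointing down, gripper open.
Joint ranges: [-2.63, 2.63], [-0.92, 2.1], [0.06, 2.66], [-1.3, 4.44], [0, 2.69], [-3.02, 3.02]. Speed limits (rad/s): [2.22, 2.22, 2.79, 3.14, 3.14, 3.14].

## Interface

Orientations are given as a unit quaternion [w, x, y, z].
In Python, from bench import observe, get_image, hand_in, pinch_z gives the robot as it stands. The module is installed in compiled form; this text tells all that it offers.
- The arm moves only by the shell command python3 -m inch 'ROWS' [FORCE]. ROWS is text: rows parted by semicolons, each of 7 numbers parted by spaces: the opening in per cent of the stroke, from 0 (shut) to 100 (fully open), then the shift along the tool's x, y, z in m, then the turn, a rotation vector about the tool's x, y, z in units of 10 degrees (1.0 is 10 degrees). A call has 1 to 5 rows; each row is the pose to reach, as a shift and turn from the pose commanded when the call began, along the tool's axes at that moment; what a row does not reach only later rows make up. A row lasts 1/8 s, in which the tool goes at most 62.5 mm and 10.7 degrees, less where a joint would pass 70% of its speed; a pose out of reach is approached as far as the arm can. A call with a gripper value outside its range is refused whole. The fingers move at their own pace and stop on an object; FORCE is the grip in N (left out, the last holds). Time passes only in rows, so rows that repeat a pose let the fingers close. It gives the time, the measured TCP pose, the force, the opening and the grip force at its end, in the units of the state.
- observe(): the state, without advancing time (a new reading comes with each control period).
- get_image(name): name is "side" or "top" or "wrist"; returns a dict with "pixels" (480x640x3 uint8, red, green, blue), "mtx" (3x3 intrinsics, pixels), "T" (4x4, takes a point from camera to world coordinates). Camera axes: x right, y down, z forward; pixel columns grow to the right and rows downward; lengths in m; the calibration is good to about 2 mm. A picture is of the moment at which its call begins. There is no depth.
- hand_in(): hands the job in; it is judged then, once.
The state is a dict: "t": time; "joint_pos": joint angles; "joint_velocities": joint speeds; "joint_torque": joint torques, N m; "eef_pos": TCP position; "tool_rot": TCP orientation; "wrist_force": force on the tool from outside, world axes, zero at the start; "ft_torque": the same for the moment, N m; "gripper_width": finger opening in m; "grasp_force": force on a finger pad.
Only numpy, scipy, OpenCV 4.12 (cv2) and the standard library are available. Lean on these libraries where they do the work, as an engineer would, in place of code of your own. Each camera call takes 0.05 s, during which the arm holds its last target. There are 200 camera calls.

## Task

On the slotted fixture plate, push the round stop post along the long leg of the L-shaped slot to the corner, then round the corner and along the short leg all the way to its end, so that it pushes the tube lying in the trough home against the end block. Only push with the fingers: do not take the post or the tube between the fingers, do not lift them, and leave the other things on the plate and beside it where they are.

Things in the scene. Friction and masses are not known exactly. Their poses are not given: they have to be found in the camera images.
- gate_fixture: fixture fixed to the table: aluminium cover plate with an L-shaped slot, on a dark base. Frame: origin on the table, z up, x along the slot's long leg, y along its short leg; within 0.5 rad of the robot's axes. The plate spans x -105 to 95, y -60 to 135 mm, top 21 mm above the table. Nothing stands up on it but the post, trough, tube, end block and copper cup
- slot_corner (a point): corner of the slot, on the plate's top: where the post's axis is (2 mm play) at the end of the long leg; fixture x 50, y 0 mm. The slot is 18 mm wide; the long leg is straight, from x -70, y 0 to here
- slot_end (a point): end of the slot's short leg, on the plate's top: where the post's axis ends (2 mm play), at fixture x 50, y 45 mm, that is 45 mm in fixture +y from the corner
- end_block (a point): middle of the dark end block's face that looks toward the slot, at fixture x 50, y 114 mm; block 52 mm wide, its top 53 mm above the table. The trough lies between it and the slot end: two rails 9 mm wide, outer edges at x 25.5 and 74.5, y 52 to 114 mm, 36 mm above the table
- post_head (a point): middle of the stop post's round steel head (26 mm diameter, from 23 to 62 mm above the table; this point is about 42 mm above it, z along the post). A 14 mm shank runs down the slot to a 44 mm foot captive under the cover: greased, it slides and turns freely, with about 2 mm of lift and slight tilt; under 1 N moves it, 0.15 kg. Starts near the beginning of the long leg, x -66 to -30 mm
- tube_mid (a point): centre of the grey steel tube, 28 mm diameter, 55 mm long, about 0.08 kg, lying loose in the trough, 35 mm above the table; z of this point is its axis, along fixture y; flat end toward the post, coped end toward the end block. Starts 8 to 16 mm short of the block; touching it, its centre is at y 86.5 mm, and a post at the slot end just reaches it
- copper_cup: bystander: small copper gas cup, 21 mm in diameter, 47 mm high, standing on the front left part of the cover plate; origin at the centre of its underside
- tape_measure: bystander: yellow tape measure, 35 x 72 mm, 64 mm high, standing on the table to the right of the fixture; origin at the centre of its underside
- long_tube: bystander: upright grey tube, 28 mm in diameter, 75 mm high, standing on the table to the left of the fixture; origin at the centre of its underside
- scriber: bystander: steel scriber 128 mm long, 11 mm high, lying on the table beyond the fixture; origin at the centre of its underside
Not all that is in view belongs to the job. Leave any purple look-alike of the part that bears post_head alone.

How it is judged:
By the outcome, as a careful person would: the job done as asked, in the order asked, and still so for the second after the job is handed in, with the robot touching nothing.
It also fails if it takes over 45 s, if anything falls off the work surface, if the arm or the gripper's body presses on something with over 40 N, if the wrist force passes 120 N, or if a joint passes its speed limit or range.

## Working session

There is one attempt and no reset: what is moved stays moved. The work goes in short steps, Python scripts to look and compute and a shell command to move; the robot and the scene stay as the last step left them, time stands still between calls to the robot, and variables do not carry over. Pictures are saved under pics/ and viewed, at most 10 in all, crops included, and the job is handed in when it is done.

```bash
mkdir -p pics
python3 - <<'E'
from bench import *
import cv2,numpy as np,pickle
for n in("top","side"):
    g=get_image(n); pickle.dump(g,open(n+'.pkl','wb'))
    cv2.imwrite(f'pics/{n}0.png',g['pixels'][:,:,::-1]); print(n,g['mtx'].tolist(),g['T'].round(4).tolist())
s=observe(); print(s['t'],s['eef_pos'],s['tool_rot'],s['gripper_width'],s['wrist_force'],pinch_z)
E
```

```text
top [[438.3232640456368, 0.0, 317.22588950205505], [0.0, 438.3232640456368, 235.19839632159602], [0.0, 0.0, 1.0]] [[0.022, -0.9956, 0.0911, 0.4669], [-0.9997, -0.0229, -0.0086, 0.0398], [0.0106, -0.0908, -0.9958, 0.9194], [0.0, 0.0, 0.0, 1.0]]
side [[509.7499983725654, 0.0, 321.49908173025], [0.0, 509.7499983725654, 236.19316761781832], [0.0, 0.0, 1.0]] [[-0.9962, -0.0493, 0.0713, 0.4681], [-0.086, 0.4593, -0.8841, 0.8065], [0.0108, -0.8869, -0.4618, 0.4424], [0.0, 0.0, 0.0, 1.0]]
0.1 [0.25055789 0.57210091 0.20686679] [-1.09574979e-04  2.04917324e-01  9.78779110e-01 -5.76539923e-04] 0.08541431212203882 [-1.01153788  0.54385939 -0.28513315] -0.0187
```

View pics/top0.png

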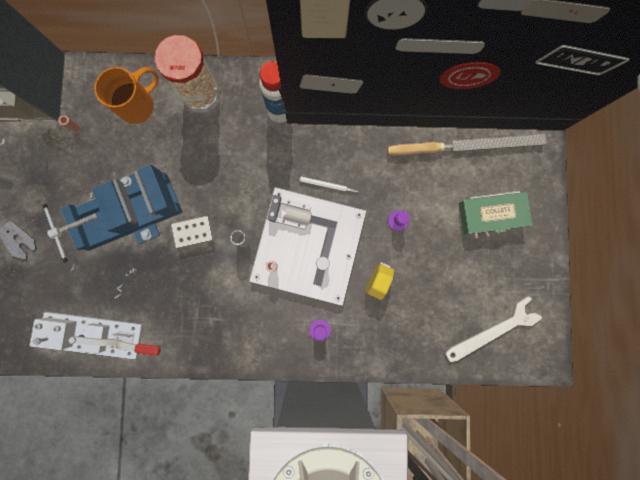

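View pics/side0.png

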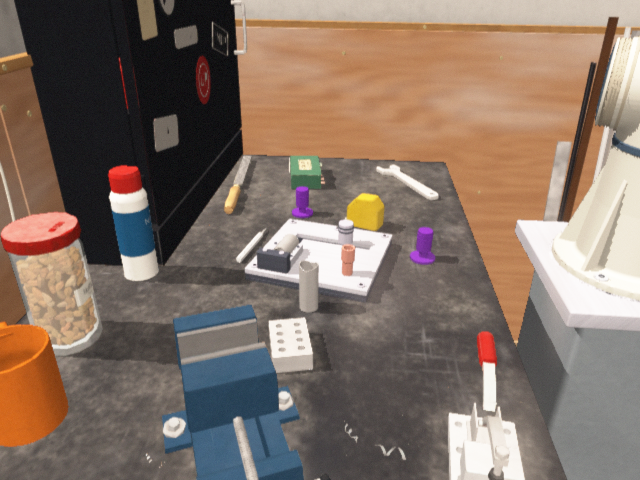

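Candidates for the post are the steel head on the plate at top (322,264), a purple look-alike at (399,221) and another at (320,331). I choose the steel one in the slot and will check it in a crop.

Run:
```python
import cv2,pickle
g=pickle.load(open('top.pkl','rb'))['pixels'][:,:,::-1]
cv2.imwrite('pics/crop_top.png',cv2.resize(g[180:312,240:400],None,fx=4.5,fy=4.5,interpolation=cv2.INTER_CUBIC))
```

```text
(no output)
```

View pics/crop_top.png

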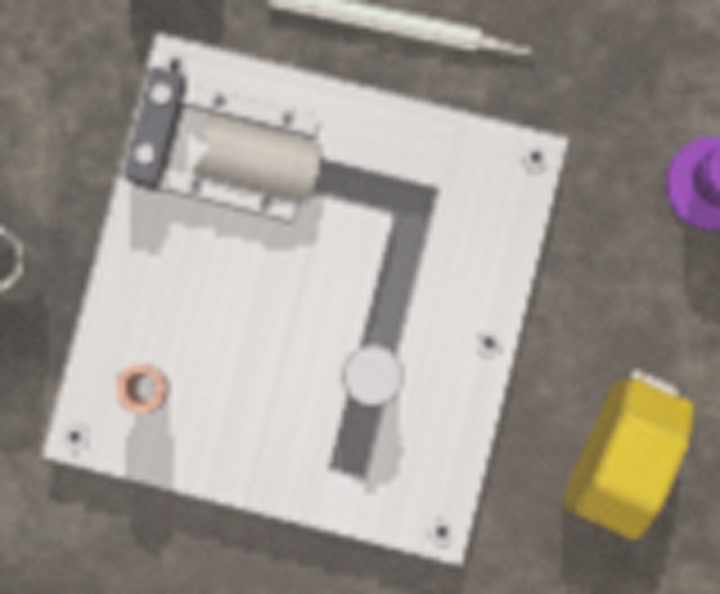

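The crop shows the steel post head at crop (372,375), in the slot about 40 % along from its start. The plate corners are at (155,33), (568,138), (463,566) and (44,458); the tube lies top-left and the cup at (142,388). The choice is confirmed.

```bash
cat > h.py <<'E'
import numpy as np
from scipy.spatial.transform import Rotation as R
def ray(g,uv,z):
    uv=np.atleast_2d(uv).astype(float); d=np.c_[uv,np.ones(len(uv))]@np.linalg.inv(g['mtx']).T@g['T'][:3,:3].T
    o=g['T'][:3,3]; return o+d*((z-o[2])/d[:,2])[:,None]
def proj(g,p):
    q=(np.atleast_2d(p)-g['T'][:3,3])@g['T'][:3,:3]@g['mtx'].T; return q[:,:2]/q[:,2:]
def tool(s,p): # world point -> shift in current tool axes
    w=s['tool_rot']; r=R.from_quat([w[1],w[2],w[3],w[0]]); return r.inv().apply(np.asarray(p)-s['eef_pos'])
E
python3 - <<'E'
from h import *; import pickle
from bench import observe
g=pickle.load(open('top.pkl','rb'))
c=lambda a:(np.atleast_2d(a)+.5)/4.5-.5+[240,180]
W=ray(g,c([(155,33),(568,138),(463,566),(44,458)]),.021)[:,:2]
F=np.array([(95,135),(95,-60),(-105,-60),(-105,135)])/1e3
fm,wm=F.mean(0),W.mean(0)
z=((W-wm)@[1,1j])*np.conj((F-fm)@[1,1j]); a=np.angle(z.sum()); Rm=np.array([[np.cos(a),-np.sin(a)],[np.sin(a),np.cos(a)]])
t=wm-Rm@fm
print('yaw',a,'t',t,'res mm',((F@Rm.T+t-W)*1e3).round(1).tolist())
np.savez('fix.npz',R=Rm,t=t,a=a)
f=lambda uv,z:((ray(g,c(uv),z)[:,:2]-t)@Rm*1e3).round(1)
print('post',f((372,375),.062),'slotcorner',f((437,190),.021),'slotstart',f((349,470),.021),'cup',f((142,388),.068),'tube flat end',f((308,168),.035))
s=observe(); w=s['tool_rot']; print(R.from_quat([w[1],w[2],w[3],w[0]]).as_matrix().round(3))
# side camera check: project corners
gs=pickle.load(open('side.pkl','rb'))
print('side',proj(gs,np.c_[F@Rm.T+t,[.021]*4]).round(0).tolist())
E
```

```text
yaw -0.22589484895197975 t [0.52382898 0.01290636] res mm [[-0.9, -0.8], [-0.2, 0.6], [0.9, 0.3], [0.3, -0.1]]
post [[-33.8   0.9]] slotcorner [[57.1 -7.9]] slotstart [[-76.7  -0.1]] cup [[-63.7  95.6]] tube flat end [[50.5 51.4]]
[[-0.916  0.401 -0.   ]
 [ 0.401  0.916 -0.001]
 [-0.    -0.001 -1.   ]]
side [[244.0, 268.0], [288.0, 218.0], [391.0, 234.0], [366.0, 291.0]]
```

```bash
cat > go.py <<'E'
import sys; from h import *; from bench import observe
d=np.load('fix.npz'); s=observe(); w=s['tool_rot']; r=R.from_quat([w[1],w[2],w[3],w[0]])
f=d['R'].T@(s['eef_pos'][:2]-d['t'])*1e3
print('t',s['t'],'tcp fix mm',f.round(1),'z',s['eef_pos'][2].round(4),'F',s['wrist_force'].round(1),'w',s['gripper_width'].round(4),'grip',s['grasp_force'])
# tool y target = fixture y, tool z down
tgt=np.array([[-np.cos(d['a']),-np.sin(d['a']),0],[-np.sin(d['a']),np.cos(d['a']),0],[0,0,-1]]).T
tgt=R.from_matrix(np.column_stack([[-np.cos(d['a']),-np.sin(d['a']),0],[-np.sin(d['a']),np.cos(d['a']),0],[0,0,-1]]))
print('turn 10deg',(np.degrees((r.inv()*tgt).as_rotvec())/10).round(3))
if len(sys.argv)>3:
    x,y,z=map(float,sys.argv[1:4]); p=d['R']@[x/1e3,y/1e3]+d['t']; print('shift',tool(s,[*p,z]).round(4))
E
python3 go.py -78 0 0.15
```

```text
Traceback (most recent call last):
  File "go.py", line 4, in <module>
    print('t',s['t'],'tcp fix mm',f.round(1),'z',s['eef_pos'][2].round(4),'F',s['wrist_force'].round(1),'w',s['gripper_width'].round(4),'grip',s['grasp_force'])
                                                                                                            ^^^^^^^^^^^^^^^^^^^^^^^^
AttributeError: 'float' object has no attribute 'round'
```

```bash
sed -i "s/s\['gripper_width'\].round(4)/round(s['gripper_width'],4)/; /^tgt=np.array/d" go.py
python3 go.py -78 0 0.15
```

```text
t 0.1 tcp fix mm [-391.6  483.8] z 0.2069 F [-1.   0.5 -0.3] w 0.0854 grip 0.0
turn 10deg [-7.000e-03 -1.000e-03 -1.071e+00]
shift [-0.398  -0.417   0.0574]
```

```bash
python3 -m inch '0 -0.04 -0.042 0 0 0 -0.2; 0 -0.08 -0.084 0 0 0 -0.4; 0 -0.12 -0.126 0 0 0 -0.6; 0 -0.16 -0.168 0 0 0 -0.8; 0 -0.2 -0.21 0 0 0 -1.07' 20; python3 go.py -78 0 0.12
```

```text
t: 0.72
eef_pos: [0.3499, 0.2981, 0.2073]
tool_rot: [0.0, 0.112, 0.994, -0.0]
wrist_force: [1.8, 0.6, 0.6]
gripper_width: -0.0003
grasp_force: 0.0
t 0.725 tcp fix mm [-233.4  239. ] z 0.2073 F [1.8 0.6 0.6] w -0.0003 grip 0.0
turn 10deg [-0.001  0.     0.01 ]
shift [-0.155  -0.2392  0.0874]
```

```bash
python3 -m inch '0 -0.03 -0.046 0 0 0 0; 0 -0.06 -0.092 0 0 0 0; 0 -0.09 -0.138 0 0 0 0; 0 -0.12 -0.184 0 0 0 0; 0 -0.15 -0.22 0.02 0 0 0'; python3 go.py -78 0 0.08
```

```text
t: 1.35
eef_pos: [0.4479, 0.05, 0.1884]
tool_rot: [0.001, 0.113, 0.994, 0.0]
wrist_force: [1.4, 0.0, 1.0]
gripper_width: -0.0001
grasp_force: 0.0
t 1.35 tcp fix mm [-82.3  19.2] z 0.1884 F [1.4 0.  1. ] w -0.0001 grip 0.0
turn 10deg [ 0.006  0.016 -0.005]
shift [-0.0041 -0.0193  0.1084]
```

```bash
python3 -m inch '0 0.000 -0.015 0.03 0 0 0; 0 0 -0.019 0.06 0 0 0; 0 0 -0.019 0.085 0 0 0; 0 0 -0.019 0.108 0 0 0; 0 0 -0.019 0.108 0 0 0'; python3 go.py -78 0 0.038
python3 - <<'E'
from bench import *; import cv2,numpy as np
a=get_image('top')['pixels'][180:312,240:400,::-1]; b=get_image('side')['pixels'][150:310,220:440,::-1]
a=cv2.resize(a,(480,396),interpolation=2); b=cv2.resize(b,(320,233),interpolation=2)
b=cv2.copyMakeBorder(b,0,396-233,0,0,0); cv2.imwrite('pics/a1.png',np.hstack([a,b]))
E
```

```text
t: 1.98
eef_pos: [0.4407, 0.0332, 0.0782]
tool_rot: [-0.002, 0.113, 0.994, -0.0]
wrist_force: [-0.0, 0.6, 0.0]
gripper_width: -0.0
grasp_force: 0.0
t 1.975 tcp fix mm [-85.5   1.2] z 0.0782 F [-0.   0.6  0. ] w -0.0 grip 0.0
turn 10deg [-0.006 -0.021 -0.001]
shift [-0.0077 -0.0012  0.0401]
```

View pics/a1.png

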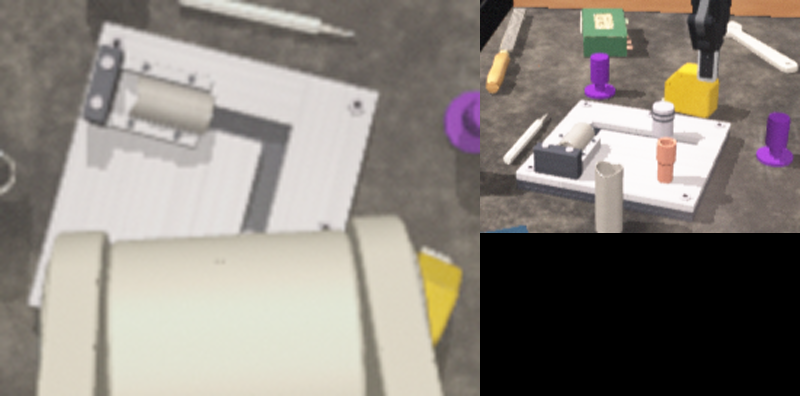

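The top view is hidden by the arm. The side view shows the shut fingers behind the post on the robot's side, clear of everything. I'll descend, then push along the long leg.

```bash
python3 -m inch '0 0 -0.001 0.02 0 0 0; 0 0 -0.001 0.038 0 0 0; 0 -0.01 -0.001 0.039 0 0 0; 0 -0.02 -0.001 0.039 0 0 0; 0 -0.03 -0.001 0.039 0 0 0'; python3 go.py -40 0 0.04
python3 -m inch '0 -0.01 0 0 0 0 0; 0 -0.02 0 0 0 0 0; 0 -0.03 0 0 0 0 0; 0 -0.04 0 0 0 0 0; 0 -0.04 0 0 0 0 0';python3 go.py 26 0 0.04
python3 - <<'E'
from bench import *; import cv2
cv2.imwrite('pics/a2.png',cv2.resize(get_image('side')['pixels'][150:310,220:440,::-1],None,fx=3,fy=3,interpolation=2))
E
```

```text
t: 2.7
eef_pos: [0.4732, 0.0255, 0.0415]
tool_rot: [0.001, 0.113, 0.994, 0.0]
wrist_force: [0.1, -0.5, -0.4]
gripper_width: 0.0002
grasp_force: 0.0
t 2.7 tcp fix mm [-52.2   1. ] z 0.0415 F [ 0.1 -0.5 -0.4] w 0.0002 grip 0.0
turn 10deg [ 0.003  0.012 -0.001]
shift [-0.0122 -0.001   0.0015]
t: 3.32
eef_pos: [0.5111, 0.0165, 0.0405]
tool_rot: [0.0, 0.113, 0.994, 0.0]
wrist_force: [-0.6, -0.7, -0.7]
gripper_width: 0.0004
grasp_force: 0.0
t 3.325 tcp fix mm [-13.2   0.7] z 0.0405 F [-0.6 -0.7 -0.7] w 0.0004 grip 0.0
turn 10deg [ 0.001  0.002 -0.003]
shift [-0.0392 -0.0007  0.0005]
```

View pics/a2.png

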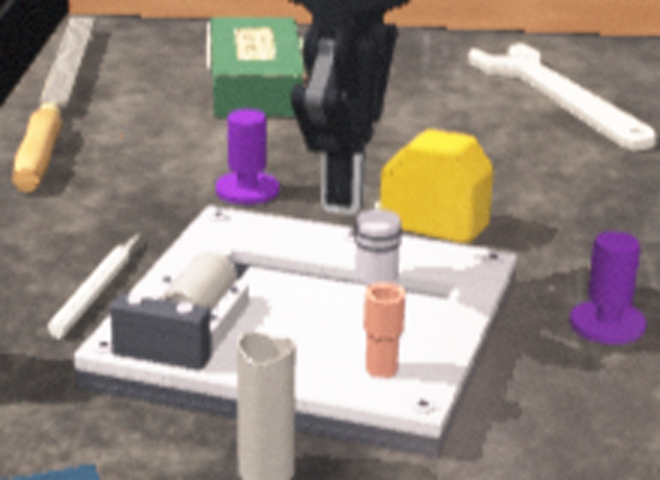

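Run:
```python
from h import *; import pickle; from bench import observe
gs=pickle.load(open('side.pkl','rb'));gt=pickle.load(open('top.pkl','rb')); d=np.load('fix.npz'); s=observe()
W=lambda x,y,z:np.r_[d['R']@[x/1e3,y/1e3]+d['t'],z]
c=lambda p:((proj(gs,p)-[220,150])*3).round(0).tolist()
print('tcp',c(s['eef_pos']),'post top',c(W(-34,0,.062)),'post base',c(W(-34,0,.023)))
print('plate',[c(W(*p,.021)) for p in((95,135),(95,-60),(-105,-60),(-105,135),(59,-9),(-79,9))],'cup',c(W(-64,96,.068)))
# tip if on the table-plane ray: where tip (341,210) could be
uv=np.array([341,210])/3+[220,150]
for z in(.0405,.06,.08,.1): p=ray(gs,uv,z)[0]; print(z,p.round(3),(d['R'].T@(p[:2]-d['t'])*1e3).round(0))
```

```text
tcp [[341.0, 244.0]] post top [[376.0, 215.0]] post base [[374.0, 276.0]]
plate [[[71.0, 355.0]], [[205.0, 205.0]], [[514.0, 252.0]], [[439.0, 423.0]], [[230.0, 248.0]], [[446.0, 298.0]]] cup [[383.0, 291.0]]
0.0405 [ 0.514 -0.029  0.04 ] [ -1. -43.]
0.06 [0.511 0.012 0.06 ] [-12.  -4.]
0.08 [0.509 0.053 0.08 ] [-23.  36.]
0.1 [0.507 0.095 0.1  ] [-35.  76.]
```

The side view shows the post still at crop (378,240), unmoved. The finger tip ends at (341,210), but the reported TCP projects to (341,244). So the visible tip is about 20 mm higher than the reported TCP, and the fingers passed just over the post. I'll go back over it, descend with the force in view, and look again.

```bash
python3 -m inch '0 0 0 -0.02 0 0 0; 0 0.02 0 -0.025 0 0 0; 0 0.045 0 -0.025 0 0 0; 0 0.066 0 -0.025 0 0 0; 0 0.066 -0.001 -0.025 0 0 0' | grep -E 'eef|wrist|width'
python3 -m inch '0 0 0 0.015 0 0 0; 0 0 0 0.025 0 0 0; 0 0 0 0.03 0 0 0; 0 0 0 0.035 0 0 0; 0 0 0 0.035 0 0 0' | grep -E 'eef|wrist'; python3 go.py -78 0 0.025
python3 - <<'E'
from bench import *; import cv2
cv2.imwrite('pics/a3.png',cv2.resize(get_image('side')['pixels'][150:310,220:440,::-1],None,fx=3,fy=3,interpolation=2))
w=get_image('wrist'); cv2.imwrite('pics/w3.png',w['pixels'][:,:,::-1])
E
```

```text
eef_pos: [0.444, 0.0307, 0.0654]
wrist_force: [0.1, -0.5, 0.1]
gripper_width: 0.0005
eef_pos: [0.4456, 0.0305, 0.0301]
wrist_force: [0.2, -0.2, 0.4]
t 4.625 tcp fix mm [-80.1  -0.4] z 0.0301 F [ 0.2 -0.2  0.4] w 0.0002 grip 0.0
turn 10deg [-0.001 -0.004 -0.002]
shift [-0.0021  0.0004  0.0051]
```

View pics/a3.png

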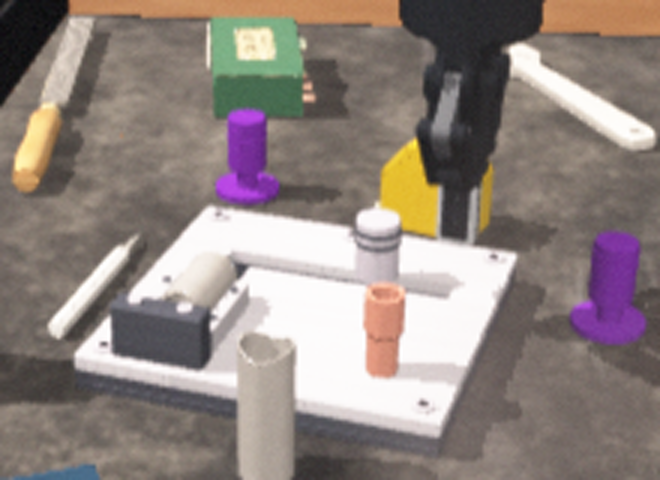

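The tip is at crop (458,240), well above the plate at that spot. I'll compute its height.

Run:
```python
from h import *; import pickle; from bench import observe
gs=pickle.load(open('side.pkl','rb')); d=np.load('fix.npz'); s=observe()
for y in(-15,0,15):
  for z in(.03,.04,.05,.06):
    p=np.r_[d['R']@[-.080,y/1e3]+d['t'],z]; print(y,z,((proj(gs,p)-[220,150])*3).round(0).tolist())
```

```text
-15 0.03 [[458.0, 266.0]]
-15 0.04 [[459.0, 250.0]]
-15 0.05 [[460.0, 235.0]]
-15 0.06 [[461.0, 219.0]]
0 0.03 [[452.0, 277.0]]
0 0.04 [[453.0, 262.0]]
0 0.05 [[454.0, 246.0]]
0 0.06 [[455.0, 230.0]]
15 0.03 [[446.0, 289.0]]
15 0.04 [[447.0, 273.0]]
15 0.05 [[448.0, 258.0]]
15 0.06 [[449.0, 242.0]]
```

View pics/w3.png

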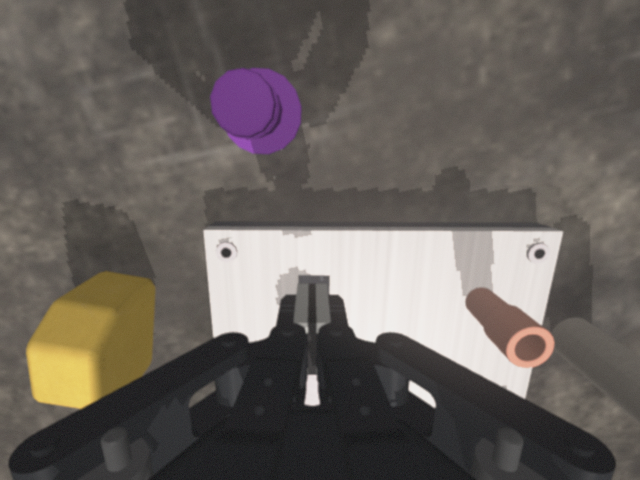

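The wrist view puts the tips at (314,280), in line with y≈0 on the plate, whose rear edge runs u 205–562. So it's a height offset of about 22 mm, not a sideways one. I'll lower in small steps and watch the force.

```bash
python3 -m inch '0 0 0 0.003 0 0 0; 0 0 0 0.006 0 0 0; 0 0 0 0.006 0 0 0' | grep -E 'eef|wrist'
python3 -m inch '0 0 0 0.003 0 0 0; 0 0 0 0.006 0 0 0; 0 0 0 0.006 0 0 0' | grep -E 'eef|wrist'
python3 - <<'E'
from bench import *; import cv2
cv2.imwrite('pics/a4.png',cv2.resize(get_image('side')['pixels'][150:310,220:440,::-1],None,fx=3,fy=3,interpolation=2))
E
```

```text
eef_pos: [0.4456, 0.0305, 0.0243]
wrist_force: [0.2, 0.7, -0.1]
eef_pos: [0.4455, 0.0305, 0.0182]
wrist_force: [0.2, -0.0, -0.3]
```

View pics/a4.png

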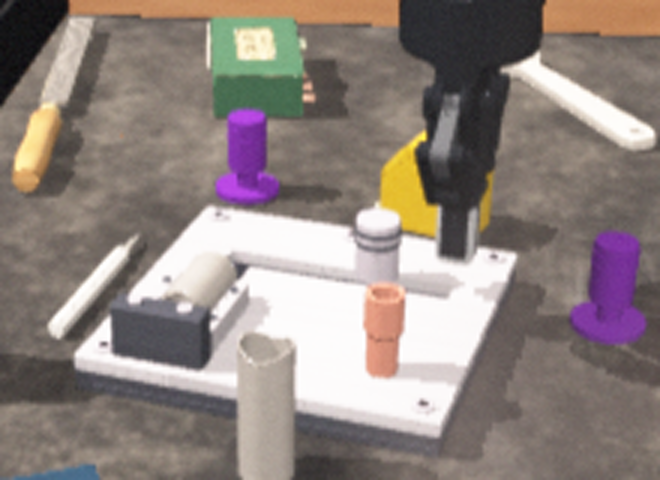

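The TCP now reads below the plate top with no contact, and the tip is at (457,259), z≈0.042. The offset of about 24 mm is confirmed. I'll go 5 mm lower and push.

```bash
python3 -m inch '0 0 0 0.005 0 0 0; 0 -0.008 0 0.005 0 0 0; 0 -0.016 0 0.005 0 0 0; 0 -0.024 0 0.005 0 0 0; 0 -0.032 0 0.005 0 0 0' | grep -E 'eef|wrist'
python3 -m inch '0 -0.005 0 0 0 0 0; 0 -0.010 0 0 0 0 0; 0 -0.015 0 0 0 0 0; 0 -0.02 0 0 0 0 0; 0 -0.02 0 0 0 0 0' | grep -E 'eef|wrist'; python3 go.py 26 0 0.013
python3 - <<'E'
from bench import *; import cv2
cv2.imwrite('pics/a5.png',cv2.resize(get_image('side')['pixels'][150:310,220:440,::-1],None,fx=3,fy=3,interpolation=2))
E
```

```text
eef_pos: [0.4776, 0.0232, 0.0135]
wrist_force: [-0.6, 0.3, 0.6]
eef_pos: [0.497, 0.0188, 0.0135]
wrist_force: [0.3, -0.7, -0.5]
t 6.775 tcp fix mm [-27.5  -0.3] z 0.0135 F [ 0.3 -0.7 -0.5] w 0.0001 grip 0.0
turn 10deg [ 0.001  0.003 -0.001]
shift [-0.0535  0.0003  0.0005]
```

View pics/a5.png

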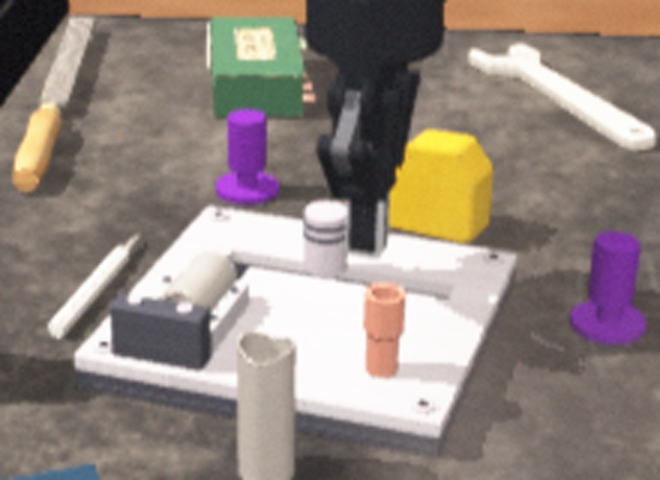

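The post moved: its head is now at crop (325,209) with the fingers right behind it at (368,250). I'll set up a template tracker and push on to the corner.

```bash
cat > trk.py <<'E'
from h import *; from bench import get_image; import cv2
d=np.load('fix.npz'); g=get_image('side')
im=cv2.resize(g['pixels'][150:310,220:440,::-1],None,fx=3,fy=3,interpolation=2)
tp=cv2.imread('pics/a5.png')[198:262,303:347]
m=cv2.matchTemplate(im,tp,cv2.TM_CCOEFF_NORMED); _,v,_,l=cv2.minMaxLoc(m)
c=(np.array(l)+[22,11]+.5)/3-.5+[220,150]   # centre of head top
p=ray(g,c,.062)[0]; print('trk',round(v,2),l,'post fix mm',(d['R'].T@(p[:2]-d['t'])*1e3).round(1))
E
python3 trk.py
python3 -m inch '0 -0.008 0 0 0 0 0; 0 -0.016 0 0 0 0 0; 0 -0.024 0 0 0 0 0; 0 -0.032 0 0 0 0 0; 0 -0.04 0 0 0 0 0' | grep -E 'wrist'; python3 go.py 26 0 0.013; python3 trk.py
```

```text
trk 1.0 (303, 198) post fix mm [-3.   0.7]
wrist_force: [-0.7, -0.2, 0.4]
t 7.5 tcp fix mm [12.6 -0.3] z 0.0135 F [-0.7 -0.2  0.4] w 0.0001 grip 0.21250588819384575
turn 10deg [-0.     0.    -0.001]
shift [-0.0134  0.0003  0.0005]
trk 0.92 (238, 188) post fix mm [36.8  0.3]
```

```bash
python3 -m inch '0 -0.004 0 0 0 0 0; 0 -0.008 0 0 0 0 0; 0 -0.011 0 0 0 0 0; 0 -0.0135 0 0 0 0 0; 0 -0.0135 0 0 0 0 0' | grep -E 'wrist'; python3 go.py 27 0 0.013; python3 trk.py
python3 -m inch '0 -0.001 0 0 0 0 0; 0 -0.002 0 0 0 0 0; 0 -0.002 0 0 0 0 0' | grep -E 'wrist'; python3 go.py 27 0 0.013; python3 trk.py
```

```text
wrist_force: [0.3, 1.0, 1.0]
t 8.175 tcp fix mm [25.7 -0.3] z 0.0135 F [0.3 1.  1. ] w 0.0002 grip 0.0
turn 10deg [ 0.     0.001 -0.001]
shift [-0.0013  0.0003  0.0005]
trk 0.91 (216, 185) post fix mm [50.3  0.6]
wrist_force: [-0.3, 0.3, -0.3]
t 8.6 tcp fix mm [27.6 -0.3] z 0.0135 F [-0.3  0.3 -0.3] w -0.0001 grip 0.0
turn 10deg [ 0.     0.001 -0.001]
shift [0.0006 0.0003 0.0005]
trk 0.91 (213, 184) post fix mm [52.4 -0.1]
```

The post is at the corner (x≈52, within play). Next I'll back off, swing to its −y side and quarter-turn the tool so the same finger faces push in +y.

```bash
python3 -c "
from bench import observe;print(observe()['joint_pos'])"
python3 -m inch '0 0.012 0 0 0 0 0; 0 0.025 0 0 0 0 0; 0 0.025 -0.015 0 0 0 0; 0 0.025 -0.03 0 0 0 0; 0 0.025 -0.045 0 0 0 0' | grep -E 'wrist'; python3 go.py 52 -46 0.013; python3 trk.py
```

```text
[ 8.91871036e-03  4.99712581e-01  1.93059151e+00 -4.48181418e-05
  7.11158868e-01 -1.33580227e+00]
wrist_force: [0.0, -1.0, 1.2]
t 9.275 tcp fix mm [  2.7 -46.6] z 0.0136 F [ 0.  -1.   1.2] w -0.0003 grip 0.0
turn 10deg [-0.     0.002 -0.003]
shift [-0.0493  0.0006  0.0006]
trk 0.91 (214, 184) post fix mm [51.9 -0.3]
```

```bash
python3 -m inch '0 0 0 0 0 0 1; 0 0 0 0 0 0 2; 0 0 0 0 0 0 3; 0 0 0 0 0 0 4; 0 0 0 0 0 0 5' | grep -E 'wrist'
python3 -m inch '0 0 0 0 0 0 1; 0 0 0 0 0 0 2; 0 0 0 0 0 0 3; 0 0 0 0 0 0 4; 0 0 0 0 0 0 4' | grep -E 'wrist'; python3 go.py 51.5 -46 0.013; python3 trk.py
```

```text
wrist_force: [0.0, -0.3, -0.9]
wrist_force: [-0.2, 0.2, -1.1]
t 10.575 tcp fix mm [  2.7 -45.8] z 0.0135 F [-0.2  0.2 -1.1] w -0.0004 grip 0.0
turn 10deg [ 1.000e-03  0.000e+00 -8.998e+00]
shift [-0.0003  0.0488  0.0005]
trk 0.91 (214, 184) post fix mm [51.9 -0.3]
```

Tool x is now fixture +y, and tool y is fixture +x.

```bash
python3 -m inch '0 0 0.015 0 0 0 0; 0 0 0.03 0 0 0 0; 0 0 0.045 0 0 0 0; 0 0 0.0485 0 0 0 0; 0 0 0.0485 0 0 0 0' | grep -E 'wrist'; python3 go.py 51 -20 0.013; python3 trk.py
python3 -m inch '0 0.01 0 0 0 0 0; 0 0.018 0 0 0 0 0; 0 0.024 0 0 0 0 0; 0 0.03 0 0 0 0 0; 0 0.036 0 0 0 0 0' | grep -E 'wrist'; python3 go.py 50 20 0.013; python3 trk.py
```

```text
wrist_force: [0.4, -0.6, 0.3]
t 11.25 tcp fix mm [ 51.  -45.4] z 0.0133 F [ 0.4 -0.6  0.3] w 0.0001 grip 0.0
turn 10deg [-2.e-03 -2.e-03 -9.e+00]
shift [0.0254 0.     0.0003]
trk 0.9 (214, 184) post fix mm [51.9 -0.3]
wrist_force: [-0.7, 0.8, 0.4]
t 11.925 tcp fix mm [51.  -8.9] z 0.0135 F [-0.7  0.8  0.4] w -0.0 grip 0.21828490309417248
turn 10deg [ 0.  0. -9.]
shift [ 0.0289 -0.001   0.0005]
trk 0.92 (205, 195) post fix mm [51.6 15.5]
```

```bash
python3 -m inch '0 0.006 0 0 0 0 0; 0 0.012 0 0 0 0 0; 0 0.017 0 0 0 0 0; 0 0.022 0 0 0 0 0; 0 0.026 0 0 0 0 0' | grep -E 'wrist'; python3 go.py 50 20 0.013; python3 trk.py
python3 -m inch '0 0.001 0 0 0 0 0; 0 0.002 0 0 0 0 0; 0 0.003 0 0 0 0 0; 0 0.003 0 0 0 0 0' | grep -E 'wrist'; python3 go.py 50 21 0.013; python3 trk.py
```

```text
wrist_force: [-0.6, -1.1, 0.4]
t 12.6 tcp fix mm [50.9 16.9] z 0.0135 F [-0.6 -1.1  0.4] w 0.0003 grip 0.6080934754572809
turn 10deg [-1.e-03  0.e+00 -9.e+00]
shift [ 0.0031 -0.0009  0.0005]
trk 0.87 (189, 213) post fix mm [51.9 40.5]
wrist_force: [0.3, -0.4, 0.3]
t 13.15 tcp fix mm [51.  19.7] z 0.0135 F [ 0.3 -0.4  0.3] w 0.0004 grip 0.4116812600113917
turn 10deg [ 0.    -0.    -9.002]
shift [ 0.0013 -0.001   0.0005]
trk 0.86 (187, 215) post fix mm [52.  43.2]
```

```bash
for i in 1; do python3 -m inch '0 0.001 0 0 0 0 0; 0 0.002 0 0 0 0 0; 0 0.002 0 0 0 0 0' | grep -E 'wrist'; python3 go.py 50 21; python3 trk.py
python3 -m inch '0 0.0005 0 0 0 0 0; 0 0.001 0 0 0 0 0; 0 0.001 0 0 0 0 0' | grep -E 'wrist'; python3 go.py 50 21; python3 trk.py; done
```

```text
wrist_force: [0.4, -0.0, -0.1]
t 13.575 tcp fix mm [50.9 21.8] z 0.0135 F [ 0.4 -0.  -0.1] w -0.0 grip 0.38123490467114607
turn 10deg [ 0. -0. -9.]
trk 0.85 (186, 217) post fix mm [51.7 45.7]
wrist_force: [-1.1, -2.8, 1.4]
t 14.0 tcp fix mm [51.  22.5] z 0.0135 F [-1.1 -2.8  1.4] w -0.0004 grip 1.290689050219953
turn 10deg [-1.e-03  1.e-03 -9.e+00]
trk 0.85 (185, 217) post fix mm [52.2 45.9]
```

The force is rising, so the tube is against the block or the post is at the slot end. One more mm to seat it, then I'll back off and raise.

```bash
python3 -m inch '0 0.0005 0 0 0 0 0; 0 0.001 0 0 0 0 0; 0 0.001 0 0 0 0 0' | grep -E 'wrist'; python3 go.py 50 21; python3 trk.py
python3 -m inch '0 -0.003 0 0 0 0 0; 0 -0.01 0 0 0 0 0; 0 -0.025 0 0 0 0 0; 0 -0.045 0 0 0 0 0; 0 -0.045 0 -0.03 0 0 0' | grep -E 'wrist'
python3 -m inch '0 0 0 -0.05 0 0 0; 0 0 0 -0.1 0 0 0; 0 -0.06 0 -0.12 0 0 0; 0 -0.12 0 -0.12 0 0 0; 0 -0.18 0 -0.12 0 0 0' | grep -E 'wrist'; python3 go.py; python3 trk.py
python3 - <<'E'
from bench import *; import cv2,numpy as np
a=get_image('top')['pixels'][180:312,240:400,::-1]; b=get_image('side')['pixels'][190:310,230:400,::-1]
a=cv2.resize(a,(480,396),interpolation=2); b=cv2.resize(b,(320,226),interpolation=2)
b=cv2.copyMakeBorder(b,0,396-226,0,0,0); cv2.imwrite('pics/fin.png',np.hstack([a,b]))
E
```

```text
wrist_force: [-1.6, -7.6, 3.4]
t 14.425 tcp fix mm [50.9 22.8] z 0.0136 F [-1.6 -7.6  3.4] w 0.0001 grip 3.973355256021023
turn 10deg [-6.000e-03  4.000e-03 -8.999e+00]
trk 0.86 (185, 217) post fix mm [52.2 45.9]
wrist_force: [0.1, 0.8, 0.4]
wrist_force: [1.5, -0.2, 0.2]
t 15.725 tcp fix mm [  50.6 -204.2] z 0.1641 F [ 1.5 -0.2  0.2] w -0.0005 grip 0.0
turn 10deg [ 4.000e-03  7.000e-03 -9.001e+00]
trk 0.77 (185, 217) post fix mm [52.2 45.9]
```

View pics/fin.png

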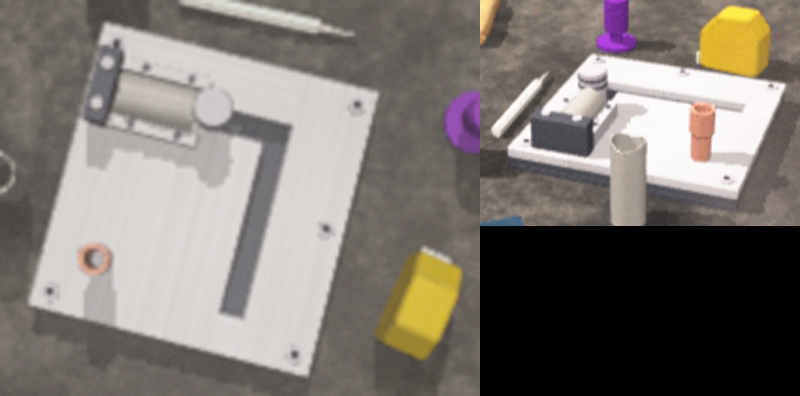

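The picture shows the post head at (213,107) at the slot end and the tube's coped end against the dark block at (117,97). The cup, tape measure, long tube and scriber look unmoved, and the arm is clear.

```bash
python3 -m inch '0 0 0 0 0 0 0; 0 0 0 0 0 0 0; 0 0 0 0 0 0 0; 0 0 0 0 0 0 0' | grep wrist; python3 -c "
from bench import hand_in;print(hand_in())"
```

```text
wrist_force: [-0.2, -0.2, 0.5]
the job is handed in; nothing more can be done
None
```

I pushed the post round the corner to the end of the slot, and the last picture shows the tube home against the end block, the bystanders apparently unmoved and the arm clear; the job is handed in at about 16 s of the 45 s allowed.

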